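Clear a stuck cork from the corking stand

TASK

A cork has stuck in the clear barrel of the corking stand. Take the red-handled ramrod out of its wooden block, feel its nose gently through the off-centre brass bush on top without forcing or jamming it, push the cork down and out so that it drops into the stand's blue tray, then put the ramrod back fully home in its block and let go. Leave the bottles, jars, bowl, spoon and spare cork where they are.

Things in the scene. Friction and masses are not known exactly. Their poses are not given: they have to be found in the camera images.
- corker: corking stand, fixed: blue tray 130 x 130 mm (walls 20 mm high, floor 8 mm above the table), four posts, square aluminium top plate (76 x 76 mm, 110 to 118 mm above the table), under it a clear barrel from 62 to 110 mm, inner diameter 38 mm. On the plate a brass bush ring, 12 mm thick (118 to 130 mm), outside 48 mm, hole 23 mm. Origin at its underside on the barrel's vertical axis, z up
- corker_axis (a point): point on the barrel's axis, level with the bush's top (130 mm up). NOT the centre of the bush's hole: that is 5.5 to 7 mm off this axis, in a direction that differs each time and is not measured; find it by feel or eye. The bush is clamped and does not give; it pushes a nose that enters off-centre sideways, towards the hole's centre. Over 15 N between ramrod and stand is forcing it
- cork_center (a point): centre of the stuck cork: a cylinder of 36 mm diameter, 34 mm long, upright in the barrel, underside 62 to 69 mm above the table. Three orange spring jaws (71 to 81 mm up) grip it: about 6 to 12 N of push moves it, and it drops out once its upper end is below 71 mm
- ramrod: the ramrod, loose, about 250 g. Origin at the tip of its nose, z up along the rod. From the tip: conical steel nose 18 mm long (6 mm across, widening to 20 mm), steel shaft 20 mm in diameter up to a dark collar (diameter 40 mm, 76 to 84 mm from the tip), red square handle 30 x 30 mm, 84 to 139 mm from the tip, its flats facing the ramrod's x and y axes
- ramrod_handle (a point): centre of the red handle, 111.5 mm above the tip; grip here
- ramrod_tip (a point): the very tip of the ramrod's nose
- block: wooden block, fixed, 80 x 80 x 84 mm, with one vertical hole of 23 mm diameter, 80 mm deep, at its centre. Origin at the centre of its underside. The ramrod hangs in it with its collar flat on the block's top, its tip then 8 mm above the table
- block_mouth (a point): centre of the hole's mouth on top of the block, 84 mm above the table
- syrup_a: dark syrup bottle, diameter 66 mm, 200 mm tall, origin at its underside; leave alone
- syrup_b: dark syrup bottle, diameter 66 mm, 200 mm tall, origin at its underside; leave alone
- jam_a: red jam jar, diameter 64 mm, 75 mm tall, origin at its underside; leave alone
- jam_b: amber jam jar, diameter 64 mm, 75 mm tall, origin at its underside; leave alone
- taster: white tasting bowl, diameter 84 mm, 35 mm tall, origin at its underside; leave alone
- spare_cork: spare cork standing on the table, diameter 36 mm, 34 mm tall, origin at its underside; leave alone
- spoon: wooden spoon lying on the table; leave alone
Not all that is in view belongs to the job. There is more than one size of the ramrod; the job needs the middle-sized.

How it is judged:
By the outcome, as a careful person would: the job done as asked, in the order asked, and still so for the second after the job is handed in, with the robot touching nothing.
It also fails if it takes over 72 s, if anything falls off the work surface, if the arm or the gripper's body presses on something with over 40 N, if the wrist force passes 120 N, or if a joint passes its speed limit or range.

ROBOT

A 7-joint arm with a two-finger parallel gripper is mounted at the origin on the work surface. World frame = base frame: x ahead of the robot, y to its left, z up, the work surface at z = 0. Lengths are in m, angles in rad, forces in N, time in s.
With the tool pointing down it reaches from about 0.375 to 0.925 m from the base axis. Payload 3.1 kg.
Tool frame: the origin (TCP) lies between the finger pads; the fingertips stand 19 mm ahead of it and the grasp point (between the pads) is the TCP; z points along the fingers, y is the direction in which the jaws open and shut (so a half turn about z gives the same grasp; the last joint's range is limited). The gripper opens to 85 mm and grips with 20 to 120 N. Pads are 22 mm wide; open, the fingers measure 114 mm over their backs; the gripper's body (76 mm by 85 mm) begins 54 mm behind the grasp point. The pads swing forward as they close: fully open they stand 13 mm farther back than shut.
Start: joints at [1.017, 0.383, 0.044, 1.598, -0.018, 1.161, -0.05], TCP at [0.286, -0.584, 0.25] pointing down, gripper open.
Joint ranges: [-2.61, 2.61], [-0.41, 2.15], [-1.48, 1.57], [0, 2.5], [-1.57, 4.71], [0.05, 1.97], [-2.85, 2.85]. Speed limits (rad/s): [2.79, 2.79, 3.14, 3.14, 3.14, 3.14, 3.14].

INTERFACE

Orientations are given as a unit quaternion [x, y, z, w].
In Python, from bench import move_ptp, movel, move_j, move_gripper, pause, inverse_kinematics, read_camera, camera_params, MotionError, sign_off, look_for, tip_of, read_time_s, read_qpos, read_joint_vel, read_effort, read_eef_pos, read_tcp_rot, read_ft_force, read_ft_torque, read_finger_gap gives the robot as it stands. Calls block until the motion is done:
- move_ptp(position, orientation): joint-space move of the TCP to a pose.
- movel(position, orientation=None, speed=0.15): straight line of the TCP; orientation=None keeps the orientation; speed is the mean speed in m/s.
- move_j(angles): joint-space move.
- move_gripper(opening, effort=None): finger opening in m; effort is the grip in N (None keeps the last); returns when the fingers have stopped.
- pause(seconds).
- inverse_kinematics(position, orientation): joint angles nearest the present ones, or None.
- read_camera(name): name is "side" or "top" or "wrist"; returns the picture (384x512x3 uint8, red, green, blue); there is no depth.
- camera_params(name): a dict with "K" (3x3 intrinsics, pixels), "camera_from_world" (4x4, takes a point from world to camera coordinates). Camera axes: x right, y down, z forward; pixel columns grow to the right and rows downward; lengths in m; the calibration is good to about 2 mm. A picture is of the moment at which its call begins: read the wrist's pose just before it. camera_params takes no time and is no camera call; for the wrist camera it gives the pose at the moment of the call.
A pose or a line that the arm cannot do raises MotionError and nothing moves.
- sign_off(): hands the job in, once; it reports no verdict.
Trained networks look in the newest picture that a camera, given by its name, has taken for a name from the list of things; names that differ only in an ending like _2 or _b are one class to them, and where a whole thing is asked for, a point or a joint stands for the part that bears it (a point fixed in the world has none). Each returns a list of dicts, best first, with "confidence" (0 to 1); they miss things now and then, are a little off and sometimes report something else, mostly with a low value. They report only what shows in the picture. A call takes as long as a camera call. They do not tell look-alikes from the thing itself.
- look_for(camera, name): "at" ([column, row] in pixels, amid what is visible of it).
- tip_of(camera, name): "at" ([column, row] in pixels: a listed point, or the origin of a listed thing).
Readings, each from a call of its own:
- read_time_s(): time.
- read_qpos(): joint angles.
- read_joint_vel(): joint speeds.
- read_effort(): joint torques, N m.
- read_eef_pos(): TCP position.
- read_tcp_rot(): TCP orientation.
- read_ft_force(): force on the tool from outside, world axes, zero at the start.
- read_ft_torque(): the same for the moment, N m.
- read_finger_gap(): finger opening in m.
Only numpy, scipy, OpenCV 4.12 (cv2) and the standard library are available. Lean on these libraries where they do the work, as an engineer would, in place of code of your own. Each camera call takes 0.05 s, during which the arm holds its last target. There are 200 camera calls.

## Working session

There is one attempt and no reset: what is moved stays moved. The work goes in short steps, each a Python script; the robot and the scene stay as the last script left them, time stands still between calls to the robot, and variables do not carry over. Pictures are saved under pics/ and viewed, about 8 in all and at most 12, crops included, and the job is handed in when it is done.

```bash
ls; mkdir -p pics; cat > h.py <<'E'
from bench import *
import numpy as np, cv2
def snap(c,name=None):
    P=camera_params(c); im=read_camera(c)
    if name: cv2.imwrite(f'pics/{name}.png',im[:,:,::-1])
    return im,P
def ray(P,px):
    K=np.array(P['K']);T=np.array(P['camera_from_world']);R=T[:3,:3]
    d=R.T@np.linalg.solve(K,[px[0],px[1],1.]);o=-R.T@T[:3,3]
    return o,d/np.linalg.norm(d)
def tri(rs):
    A=0;b=0
    for o,d in rs:
        M=np.eye(3)-np.outer(d,d);A=A+M;b=b+M@o
    x=np.linalg.solve(A,b)
    return x,[float(np.linalg.norm((np.eye(3)-np.outer(d,d))@(x-o))) for o,d in rs]
def onz(P,px,z):
    o,d=ray(P,px);return o+d*(z-o[2])/d[2]
def proj(P,x):
    T=np.array(P['camera_from_world']);c=T[:3,:3]@np.asarray(x)+T[:3,3];p=np.array(P['K'])@c;return p[:2]/p[2]
E
python3 - <<'E'
from h import *
np.set_printoptions(precision=3,suppress=True)
a,P1=snap('side');b,P2=snap('top')
cv2.imwrite('pics/a.png',a[:,:,::-1]);cv2.imwrite('pics/b.png',b[:,:,::-1])
for c,P in (('side',P1),('top',P2)):
    print(c,np.array(P['K'])[0,0],ray(P,[256,192]))
    for n in ('ramrod_handle','ramrod_tip','corker_axis','cork_center','block_mouth','corker','block'):
        print(c,n,[(np.round(d['at'],1).tolist(),round(d['confidence'],2)) for d in tip_of(c,n)][:4])
print(read_time_s(),read_tcp_rot(),read_ft_force())
E
```

```text
pics
side 495.6611821158323 (array([0.466, 1.033, 1.015]), array([ 0.041, -0.75 , -0.66 ]))
side ramrod_handle [([263.2, 141.6], 0.85), ([228.3, 149.5], 0.58), ([306.2, 133.0], 0.58), ([265.9, 248.9], 0.26)]
side ramrod_tip [([303.0, 172.2], 0.76), ([230.3, 174.1], 0.46)]
side corker_axis [([270.8, 215.4], 0.93), ([321.7, 337.9], 0.69)]
side cork_center [([263.3, 139.5], 0.49), ([188.3, 225.5], 0.43)]
side block_mouth []
side corker []
side block [([262.5, 174.5], 0.92)]
top 372.50389995725055 (array([0.407, 0.028, 1.104]), array([ 0.117, -0.022, -0.993]))
top ramrod_handle [([335.1, 159.6], 0.67), ([341.9, 194.4], 0.56), ([344.0, 243.7], 0.55), ([331.6, 201.5], 0.19)]
top ramrod_tip [([332.0, 161.5], 0.6), ([329.5, 238.5], 0.6)]
top corker_axis [([217.8, 208.6], 0.93)]
top cork_center [([214.7, 209.9], 0.46), ([337.7, 195.7], 0.42), ([131.2, 258.5], 0.23)]
top block_mouth [([340.9, 194.6], 0.7), ([338.5, 200.6], 0.67)]
top corker [([215.9, 212.3], 0.83)]
top block [([331.0, 199.8], 0.84)]
0.8 [ 0.974  0.226  0.    -0.   ] [0.03  0.2   0.163]
```

View pics/a.png

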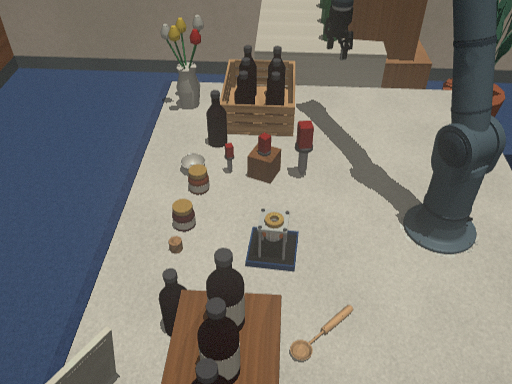

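View pics/b.png

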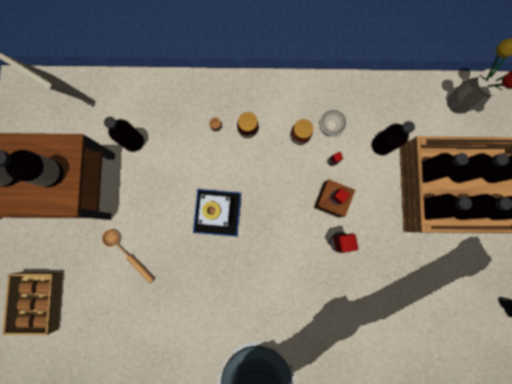

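The side view shows three red-handled rods: a small one at (229,152), one in the wooden block at (265,143), and a large one at (305,137). The one in the block is the middle size, so I choose that. The stand is at (273,235) in the side view and (217,212) in the top view. Next I triangulate these points.

```bash
python3 - <<'E'
from h import *
np.set_printoptions(precision=4,suppress=True)
S=camera_params('side');T=camera_params('top')
for n,s,t in (('handle',[263.2,141.6],[341.9,194.4]),('axis',[270.8,215.4],[217.8,208.6]),('bigtop',[305.5,122.5],[347,242]),('smalltop',[229,144.5],[337,157.5])):
    print(n,*tri([ray(S,s),ray(T,t)]))
h,_=tri([ray(S,[263.2,141.6]),ray(T,[341.9,194.4])])
# view from robot side pose above block, wrist camera
q=read_tcp_rot()
move_ptp([h[0]-0.03,h[1],0.34],[1,0,0,0])
im,P=snap('wrist','w1')
print(ray(P,[256,192]),np.array(P['K'])[0,0],read_time_s(),read_eef_pos(),read_qpos())
for n in ('ramrod_handle','block_mouth'):
    print(n,[(np.round(d['at'],1).tolist(),round(d['confidence'],2)) for d in tip_of('wrist',n)][:4])
E
```

```text
handle [ 0.5164 -0.2225  0.1187] [0.0021673159447734075, 0.002167315944773624]
axis [0.478 0.107 0.121] [0.0003333879659503609, 0.0003333879659503336]
bigtop [ 0.3921 -0.2108  0.2015] [0.002244770424320788, 0.0022447704243206143]
smalltop [ 0.6205 -0.2145  0.1083] [0.0005134794224811872, 0.0005134794224812281]
(array([ 0.5688, -0.2243,  0.4637]), array([-0.3251,  0.0117, -0.9456])) 310.7257669714439 2.4083 [ 0.4857 -0.2242  0.3396] [ 0.4906  0.1044 -0.1458  1.7572  0.0163  1.2818 -1.2326]
ramrod_handle [([168.7, 266.4], 0.95), ([250.0, 139.9], 0.79), ([198.8, 87.6], 0.64)]
block_mouth [([251.3, 131.6], 0.7)]
```

View pics/w1.png

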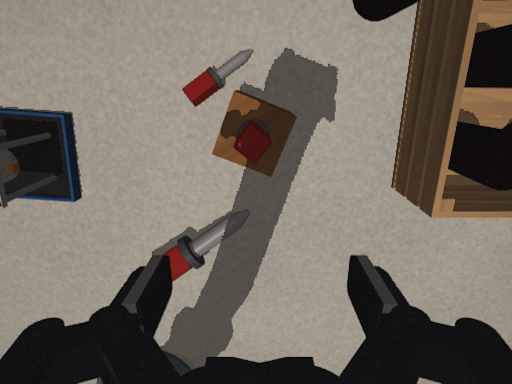

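The wrist view shows the block rod at (253,142), with the handle turned about 35–40°. The small rod at (215,80) and the large one at (205,245) now look as if they are lying down. I'll check that with the fixed cameras.

```bash
python3 - <<'E'
from h import *
np.set_printoptions(precision=4,suppress=True)
a,S=snap('side');b,T=snap('top')
c1=cv2.resize(a[90:280,180:340],None,fx=3,fy=3,interpolation=cv2.INTER_CUBIC)[:570,:400]
c1=cv2.resize(a[95:285,170:330],(480,570),interpolation=cv2.INTER_CUBIC)
c2=cv2.resize(b[130:270,290:370],(320,560),interpolation=cv2.INTER_CUBIC)
o=np.zeros((570,800,3),np.uint8);o[:,:480]=c1;o[:560,480:]=c2
cv2.imwrite('pics/c.png',o[:,:,::-1])
W=camera_params('wrist')
h,e=tri([ray(S,[263.2,141.6]),ray(T,[341.9,194.4]),ray(W,[250,139.9])]);print(h,e)
for z in (.01,.15): print(z,onz(W,[187,250],z),onz(W,[240,215],z),onz(W,[200,87],z),onz(W,[250,53],z))
im=cv2.imread('pics/w1.png');hsv=cv2.cvtColor(im,cv2.COLOR_BGR2HSV)
m=(((hsv[...,0]<8)|(hsv[...,0]>172))&(hsv[...,1]>150)).astype(np.uint8)
m[:110]=0;m[180:]=0;m[:,:225]=0;m[:,285:]=0
cnt=max(cv2.findContours(m,0,2)[0],key=cv2.contourArea);print(cv2.minAreaRect(cnt),cv2.contourArea(cnt))
bx=cv2.boxPoints(cv2.minAreaRect(cnt));print([onz(W,p,.147) for p in bx])
cv2.imwrite('pics/d.png',cv2.resize(im[60:210,170:330],(640,600),interpolation=cv2.INTER_CUBIC))
E
```

```text
[ 0.5148 -0.2163  0.1255] [0.002385971471934121, 0.005310354624594212, 0.003613669682445939]
0.01 [ 0.312  -0.1035  0.01  ] [ 0.3746 -0.1925  0.01  ] [ 0.5666 -0.1415  0.01  ] [ 0.6095 -0.2111  0.01  ]
0.15 [ 0.3913 -0.1407  0.15  ] [ 0.4346 -0.2022  0.15  ] [ 0.5674 -0.1669  0.15  ] [ 0.597 -0.215  0.15 ]
((252.6463623046875, 141.81707763671875), (31.07857894897461, 32.952667236328125), 38.65980911254883) 926.0
[array([ 0.5111, -0.1937,  0.147 ]), array([ 0.5369, -0.215 ,  0.147 ]), array([ 0.5175, -0.2395,  0.147 ]), array([ 0.4907, -0.2184,  0.147 ])]
```

View pics/c.png

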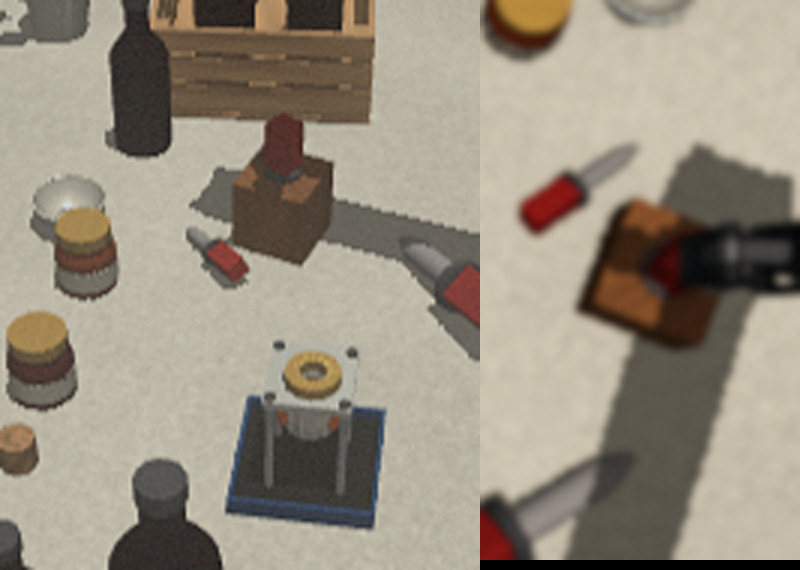

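View pics/d.png

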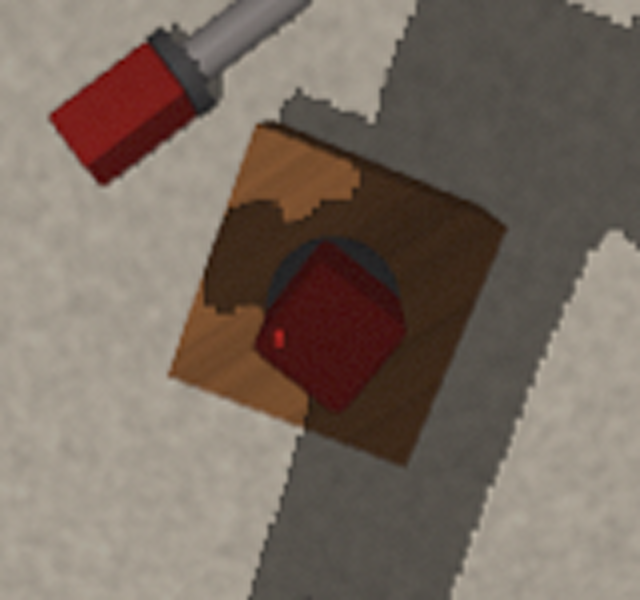

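The two look-alikes tipped over by themselves (they started balanced on their noses). They lie clear of the block, with the small one at (225,255) in the side crop. The block rod is upright, and its handle's top face is centred at about (252.5,144) in the wrist image with edges at about -39°/51°. Next I view the bush from above with two opposite wrist yaws.

```bash
cat >> h.py <<'E'
from scipy.spatial.transform import Rotation as Ro
def down(deg): return (Ro.from_euler('z',deg,degrees=True)*Ro.from_quat([1,0,0,0])).as_quat().tolist()
E
python3 - <<'E'
from h import *
np.set_printoptions(precision=4,suppress=True)
W=camera_params('wrist')
print('handle top',onz(W,[252.5,144.3],.147),'block top',onz(W,[254,134.7],.084))
c=[]
for y in (-39,51): print(y,inverse_kinematics([.515,-.217,.12],down(y)),inverse_kinematics([.478,.107,.25],down(y)))
out=[]
for i,y in enumerate((-90,90)):
    move_ptp([.478,.107,.235],down(y)); pause(.15)
    im,P=snap('wrist'); out.append(im[60:360,56:456])
    np.save(f'pics/P{i}.npy',P,allow_pickle=True);cv2.imwrite(f'pics/s{i}.png',im[:,:,::-1])
    print(y,[(d['at'],d['confidence']) for d in tip_of('wrist','corker_axis')][:2], proj(P,[.478,.107,.13]),read_time_s())
cv2.imwrite('pics/e.png',np.hstack(out)[:,:,::-1])
E
```

```text
handle top [ 0.5118 -0.2165  0.147 ] block top [ 0.5121 -0.217   0.084 ]
-39 [ 0.4272  0.3722 -0.1199  1.9185  0.0577  0.8541 -1.974 ] [ 0.1267  0.1065 -0.4535  1.9547  0.0525  1.0916 -2.6002]
51 [ 0.4928  0.3773 -0.197   1.9153  0.0954  0.858  -0.4339] [ 0.1844  0.1119 -0.5148  1.9523  0.0619  1.0926 -1.0369]
-90 [([265.4, 214.7], 0.84)] [257.2086 199.557 ] 6.0417
90 [([263.2, 208.5], 0.76)] [257.1054 199.3431] 6.5417
```

View pics/e.png

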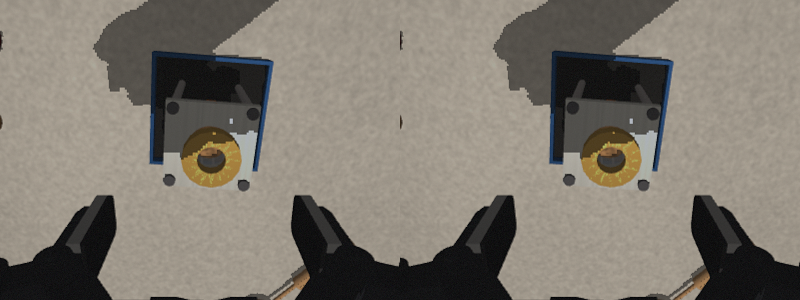

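Both frames are the same view, because the half-turn is reduced to the same pose. The brass ring is at about (211,157) in the crop, its hole is concentric with it, and both are shifted towards one side of the plate. I'll take one more view at a different yaw and enlarge the bush in both.

```bash
python3 - <<'E'
from h import *
np.set_printoptions(precision=4,suppress=True)
move_ptp([.478,.107,.235],down(0)); pause(.15)
im,P=snap('wrist'); np.save('pics/P2.npy',P,allow_pickle=True);cv2.imwrite('pics/s2.png',im[:,:,::-1])
print([(d['at'],d['confidence']) for d in tip_of('wrist','corker_axis')][:2], proj(P,[.478,.107,.13]),read_time_s(),read_tcp_rot())
o=[]
for i in (1,2):
    im=cv2.imread(f'pics/s{i}.png');Pi=np.load(f'pics/P{i}.npy',allow_pickle=True).item()
    print(ray(Pi,[256,192]))
    hsv=cv2.cvtColor(im,cv2.COLOR_BGR2HSV)
    m=((hsv[...,0]>14)&(hsv[...,0]<32)&(hsv[...,1]>110)&(hsv[...,2]>40)).astype(np.uint8)
    m[:,:200]=0;m[:,330:]=0;m[:150]=0;m[275:]=0
    m=cv2.morphologyEx(m,cv2.MORPH_OPEN,np.ones((3,3)))
    cs,h=cv2.findContours(m,cv2.RETR_CCOMP,2)
    for c in sorted(cs,key=cv2.contourArea)[-3:]:
        if len(c)>12:
            e=cv2.fitEllipse(c);print(i,e,cv2.contourArea(c),onz(Pi,e[0],.13))
    o.append(cv2.resize(im[165:265,207:307],(400,600//1)[0:1]*2,interpolation=cv2.INTER_CUBIC))
cv2.imwrite('pics/f.png',np.hstack(o))
E
```

```text
[([244.9, 203.3], 0.63)] [259.1471 197.3082] 10.1917 [ 1.     -0.0001 -0.      0.    ]
(array([0.4765, 0.0223, 0.359 ]), array([ 0.0097,  0.3248, -0.9457]))
1 ((266.706787109375, 217.21414184570312), (20.66103744506836, 27.42871856689453), 88.15997314453125) 437.5 [0.4703 0.1223 0.13  ]
1 ((266.4577331542969, 216.84983825683594), (58.383941650390625, 59.35552978515625), 161.24685668945312) 2714.0 [0.4705 0.122  0.13  ]
(array([0.561 , 0.1067, 0.3589]), array([-0.3248,  0.0115, -0.9457]))
2 ((236.86073303222656, 204.1724853515625), (21.56540870666504, 27.07687759399414), 100.93872833251953) 454.5 [0.4722 0.1246 0.13  ]
2 ((237.4324951171875, 203.93309020996094), (59.3240852355957, 60.23078536987305), 65.14816284179688) 2798.0 [0.4724 0.1241 0.13  ]
```

View pics/f.png

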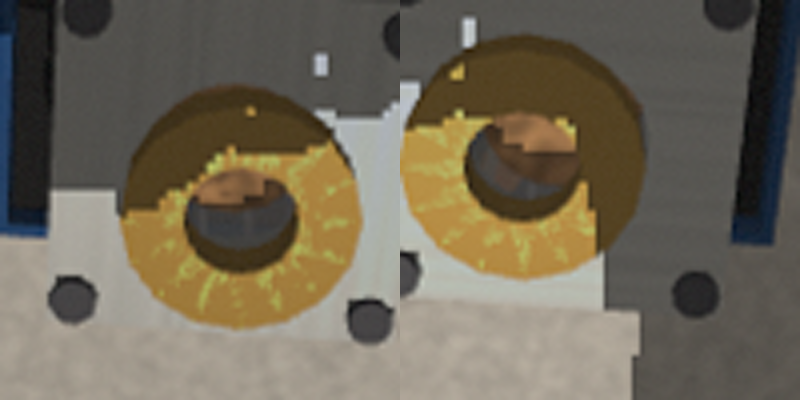

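The hole's top rim is centred at about (267.4,219.7) in view 1 and (237.8,206.7) in view 2. Both give roughly (0.470, 0.124), so I use that. Now the grasp.

```bash
python3 - <<'E'
from h import *
np.set_printoptions(precision=4,suppress=True)
P1,P2=[np.load(f'pics/P{i}.npy',allow_pickle=True).item() for i in (1,2)]
print(onz(P1,[267.4,219.7],.13),onz(P2,[237.8,206.7],.13),tri([ray(P1,[267.4,219.7]),ray(P2,[237.8,206.7])]))
print('plate',onz(P1,[265.5,208.2],.119))
q=down(51)
move_ptp([.5125,-.2168,.26],q)
im,P=snap('wrist','g0')
hsv=cv2.cvtColor(im[:,:,::-1].copy(),cv2.COLOR_BGR2HSV)
m=(((hsv[...,0]<8)|(hsv[...,0]>172))&(hsv[...,1]>150)).astype(np.uint8)
cs=[c for c in cv2.findContours(m,0,2)[0] if cv2.contourArea(c)>300]
for c in cs:
    r=cv2.minAreaRect(c);print(r,onz(P,r[0],.147),[onz(P,p,.147)[:2] for p in cv2.boxPoints(r)])
print('expected centre',proj(P,[.5125,-.2168,.147]))
movel([.5125,-.2168,.1195],q,speed=.12)
print(read_ft_force(),read_finger_gap())
move_gripper(.02,80)
pause(.2);print(read_eef_pos(),read_ft_force(),read_ft_torque(),read_finger_gap(),read_time_s())
E
```

```text
[0.4698 0.1245 0.13  ] [0.4701 0.1239 0.13  ] (array([0.47  , 0.1241, 0.1303]), [0.0002912424170288776, 0.0002912424170287372])
plate [0.4711 0.1189 0.119 ]
((260.0, 188.0), (48.0, 36.0), 90.0) [ 0.516  -0.2107  0.147 ] [array([ 0.5174, -0.1865]), array([ 0.5393, -0.2042]), array([ 0.5145, -0.2362]), array([ 0.4914, -0.2175])]
((39.21537780761719, 175.87692260742188), (80.33850860595703, 42.6250114440918), 15.255120277404785) [ 0.3862 -0.093   0.147 ] [array([ 0.3518, -0.0759]), array([ 0.3865, -0.0613]), array([ 0.4199, -0.1097]), array([ 0.386 , -0.1268])]
((257.3207702636719, 80.87735748291016), (40.65872573852539, 26.510587692260742), 15.945395469665527) [ 0.5652 -0.1466  0.147 ] [array([ 0.5491, -0.1399]), array([ 0.5642, -0.1301]), array([ 0.5811, -0.1533]), array([ 0.5663, -0.1637])]
expected centre [261.3936 196.1841]
[-0.4362  0.4476 -0.0971] 0.08544804473423266
[ 0.5129 -0.217   0.1199] [0.1242 0.0132 2.8858] [ 0.0039  0.0184 -0.0115] 0.029419255942651865 13.7833
```

The gap is 29.4 mm, so the handle is gripped square. Next I lift the rod, move it over the bush and check the tip.

```bash
python3 - <<'E'
from h import *
np.set_printoptions(precision=4,suppress=True)
q=down(51);p=read_eef_pos()
for dz in (.01,.04,.08,.137):
    movel([.5129,-.217,.1199+dz],q,speed=.12); print(dz,read_ft_force(),read_ft_torque())
print(read_finger_gap(),read_time_s())
move_ptp([.470,.1242,.258],q);pause(.3)
print(read_eef_pos(),read_ft_force(),read_ft_torque(),read_time_s())
a,S=snap('side');t=tip_of('side','ramrod_tip');b,W=snap('wrist');u=tip_of('wrist','ramrod_tip')
tp=np.array(read_eef_pos())-[0,0,.1115]
print([(d['at'],d['confidence']) for d in t][:3],proj(S,tp),[(d['at'],d['confidence']) for d in u][:3],proj(W,tp))
o=np.hstack([cv2.resize(a[150:280,225:325],(400,520),interpolation=cv2.INTER_CUBIC),cv2.resize(b[130:260,200:300],(400,520),interpolation=cv2.INTER_CUBIC)])
cv2.imwrite('pics/k.png',o[:,:,::-1])
for n,P in (('side',S),('wrist',W)): print(n,'bush',proj(P,[.470,.1242,.13]))
E
```

```text
0.01 [-0.7928  0.824  -1.7817] [ 0.0246  0.0417 -0.0263]
0.04 [-1.1399  0.2566 -2.4473] [0.0291 0.0279 0.0218]
0.08 [-0.9483  0.7807 -2.8658] [-0.0166  0.0104 -0.0074]
0.137 [-0.117  -0.4836 -2.317 ] [ 0.0142 -0.0574  0.0268]
0.02908024631840474 15.5417
[0.4704 0.1232 0.2581] [ 0.7319  0.0299 -1.8732] [ 0.0416 -0.0329 -0.023 ] 17.1417
[([275.2, 209.6], 0.77), ([302.5, 172.3], 0.75), ([231.5, 172.8], 0.63)] [274.0717 212.9808] [([490.5, 275.8], 0.69), ([256.0, 195.0], 0.56), ([350.0, 354.5], 0.56)] [260.4908 195.1269]
side bush [273.9078 217.7153]
wrist bush [260.1999 188.5442]
```

View pics/k.png

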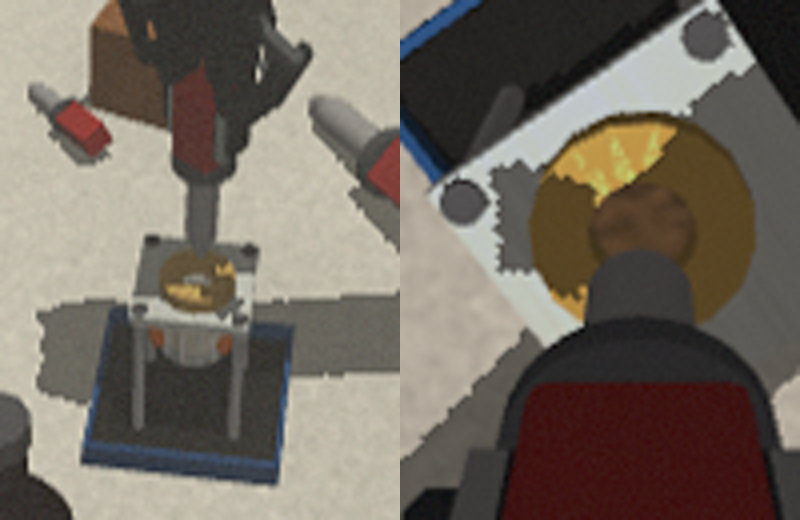

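In the wrist crop the shaft's centre column is about 259.6 and the hole's is 260.9, so the tip sits over the hole to within about 1 mm. I'll feel my way down with lateral-force following.

```bash
cat >> h.py <<'E'
def ft(n=4):
    r=[]
    for _ in range(n): r.append(read_ft_force()); pause(.015)
    return np.mean(r,0)
E
python3 - <<'E'
from h import *
np.set_printoptions(precision=4,suppress=True)
q=down(51)
b=ft(8); xy=np.array([.470,.1242]);z=.258
print('base',b,read_time_s())
while z-.1115>.106:
    z-=.003; movel([*xy,z],q,speed=.04)
    f=ft()-b; l=np.linalg.norm(f[:2]); p=read_eef_pos()
    print(round(z-.1115,4),np.array(p),f,np.round(xy,4))
    k=0
    while l>1.8 and k<4:
        xy=xy+f[:2]/l*min(.001,.0003*l); movel([*xy,z],q,speed=.04); f=ft()-b;l=np.linalg.norm(f[:2]);k+=1;print('   adj',np.round(xy,4),f)
    if np.linalg.norm(f)>8: z+=.003; movel([*xy,z],q,speed=.04); print('abort',ft()-b); break
print(read_time_s(),read_ft_torque())
E
```

```text
base [-0.0999  0.1369 -2.0888] 17.475
0.1435 [0.4699 0.1241 0.2549] [ 0.562   0.0204 -0.1188] [0.47   0.1242]
0.1405 [0.47   0.1241 0.2519] [0.1496 0.0353 0.0897] [0.47   0.1242]
0.1375 [0.4699 0.1242 0.2489] [0.2408 0.1583 0.1754] [0.47   0.1242]
0.1345 [0.47   0.1241 0.2459] [-0.1266 -0.3076  0.4396] [0.47   0.1242]
0.1315 [0.47   0.1241 0.2429] [ 0.0733 -0.2055  0.1168] [0.47   0.1242]
0.1285 [0.4699 0.1241 0.2399] [ 0.4527 -0.2401  0.4391] [0.47   0.1242]
0.1255 [0.4699 0.1241 0.2369] [-0.3919  0.0531 -0.2238] [0.47   0.1242]
0.1225 [0.4699 0.1241 0.2339] [ 0.1435 -0.0553 -0.1451] [0.47   0.1242]
0.1195 [0.4699 0.1241 0.2309] [-0.0851 -0.3038  0.1327] [0.47   0.1242]
0.1165 [0.47   0.1241 0.2279] [ 0.2415 -0.0269  0.2543] [0.47   0.1242]
0.1135 [0.4699 0.1242 0.2249] [-0.2742  0.0335  0.0923] [0.47   0.1242]
0.1105 [0.4701 0.1242 0.222 ] [ 0.4225 -0.2837  0.0163] [0.47   0.1242]
0.1075 [0.4701 0.1242 0.219 ] [ 0.7316  0.1199 -0.0902] [0.47   0.1242]
0.1045 [0.4701 0.1242 0.216 ] [ 1.1828  0.307  -0.1163] [0.47   0.1242]
21.9083 [ 0.0526 -0.2612  0.0178]
```

The nose is through with only about 1.2 N of lateral force. Now I push the cork down, still following the lateral force.

```bash
python3 - <<'E'
from h import *
np.set_printoptions(precision=4,suppress=True)
q=down(51)
b=np.array([-.1,.137,-2.09]); xy=np.array([.4706,.1243]);z=.216;pk=0
while z-.1115>.060:
    z-=.0015; movel([*xy,z],q,speed=.03)
    f=ft(3)-b; l=np.linalg.norm(f[:2]); p=np.array(read_eef_pos())
    print(round(z-.1115,4),p,f,np.round(xy,4))
    k=0
    while l>1.8 and k<3:
        xy=xy+f[:2]/l*min(.001,.0003*l); movel([*xy,z],q,speed=.03); f=ft(3)-b;l=np.linalg.norm(f[:2]);k+=1;print('   adj',np.round(xy,4),f)
    if l>7 or f[2]>14: print('stop');break
print(read_time_s(),read_ft_torque(),read_finger_gap())
E
```

```text
0.103 [0.4703 0.1242 0.2143] [ 0.8027 -0.1228 -0.1113] [0.4706 0.1243]
0.1015 [0.4705 0.1242 0.2129] [-0.3768 -0.3941  0.2351] [0.4706 0.1243]
0.1 [0.4709 0.1245 0.2117] [0.0353 0.1586 1.6372] [0.4706 0.1243]
0.0985 [0.4711 0.1247 0.2104] [-0.5143  1.012   4.7241] [0.4706 0.1243]
0.097 [0.471  0.1246 0.2088] [-0.2974  0.9637  5.4394] [0.4706 0.1243]
0.0955 [0.4708 0.1244 0.2071] [0.4571 1.4476 5.8538] [0.4706 0.1243]
0.094 [0.4707 0.1243 0.2055] [0.6245 0.9058 5.7231] [0.4706 0.1243]
0.0925 [0.4707 0.1243 0.204 ] [0.2343 1.1308 5.6988] [0.4706 0.1243]
0.091 [0.4707 0.1243 0.2025] [0.1976 1.0522 5.8605] [0.4706 0.1243]
0.0895 [0.4707 0.1243 0.201 ] [0.2932 0.727  5.5271] [0.4706 0.1243]
0.088 [0.4707 0.1243 0.1995] [0.6318 1.1792 5.9574] [0.4706 0.1243]
0.0865 [0.4706 0.1243 0.198 ] [0.2933 1.2879 5.86  ] [0.4706 0.1243]
0.085 [0.4707 0.1243 0.1965] [0.7478 1.2674 5.8138] [0.4706 0.1243]
0.0835 [0.4706 0.1243 0.195 ] [1.3493 1.2777 5.4555] [0.4706 0.1243]
   adj [0.471  0.1247] [0.3381 0.5723 6.5665]
0.082 [0.4709 0.1245 0.1934] [0.699  0.5545 5.4359] [0.471  0.1247]
0.0805 [0.4709 0.
[... 400 characters left out ...]
1247]
0.0715 [0.4707 0.1243 0.1827] [ 0.531  -0.256  -0.0961] [0.471  0.1247]
0.07 [0.471  0.1246 0.1815] [-0.1611 -0.0368  0.0995] [0.471  0.1247]
0.0685 [0.471  0.1247 0.18  ] [ 0.2126 -0.3286  0.406 ] [0.471  0.1247]
0.067 [0.471  0.1247 0.1784] [-0.0223 -0.7355  0.0908] [0.471  0.1247]
0.0655 [0.471  0.1246 0.1769] [ 0.0337  0.3062 -0.0662] [0.471  0.1247]
0.064 [0.471  0.1247 0.1754] [ 0.2871 -0.0388  0.0942] [0.471  0.1247]
0.0625 [0.471  0.1247 0.174 ] [0.0928 0.3234 0.8337] [0.471  0.1247]
0.061 [0.471  0.1247 0.1725] [ 0.1092 -0.4448  0.8548] [0.471  0.1247]
0.0595 [0.471  0.1247 0.1709] [-0.103  -0.3273  0.4906] [0.471  0.1247]
31.2083 [-0.0079  0.0266 -0.0367] 0.029117317248743543
```

The force fell to zero at a tip height of 73 mm, so the cork has dropped. I withdraw and check the tray and the rod.

```bash
python3 - <<'E'
from h import *
np.set_printoptions(precision=4,suppress=True)
q=down(51);b=np.array([-.1,.137,-2.09]);xy=[.471,.1247]
for z in (.19,.21,.225,.262):
    movel([*xy,z],q,speed=.06);print(z,ft(3)-b)
a,S=snap('side')
print([(d['at'],round(d['confidence'],2)) for d in look_for('side','cork_center')][:3])
W=camera_params('wrist');w=read_camera('wrist')
print(read_time_s(),read_finger_gap(),read_eef_pos())
o=np.hstack([cv2.resize(a[150:280,225:325],(400,520),interpolation=cv2.INTER_CUBIC),cv2.resize(w[130:260,200:300],(400,520),interpolation=cv2.INTER_CUBIC)])
cv2.imwrite('pics/m.png',o[:,:,::-1])
move_ptp([.5129,-.217,.2569],q)
print(read_time_s(),read_eef_pos())
E
```

```text
0.19 [-0.0549 -0.4834 -0.3539]
0.21 [ 0.5374  0.1928 -0.0724]
0.225 [-0.2563 -0.1568 -0.1931]
0.262 [-0.1738 -0.1076 -0.397 ]
[([273.2, 246.7], 0.6), ([275.5, 185.8], 0.53)]
33.675 0.02897959727293478 [0.4707 0.1246 0.2616]
34.975 [ 0.5137 -0.2153  0.2566]
```

View pics/m.png

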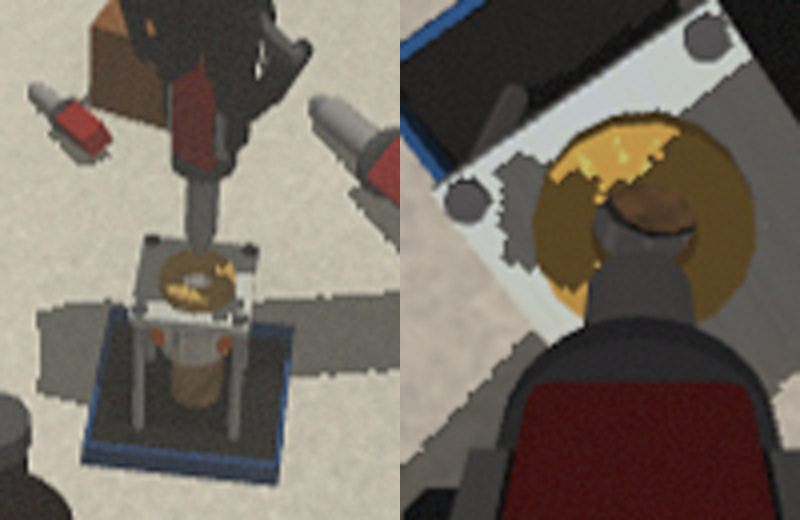

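The cork now stands on the tray floor (crop (198,385)) below the barrel. I return the rod to the block with the same force following.

```bash
python3 - <<'E'
from h import *
np.set_printoptions(precision=4,suppress=True)
q=down(51);pause(.2)
b=ft(8); xy=np.array([.5129,-.217]);z=.2;print(b)
movel([*xy,z],q,speed=.1)
while z>.117:
    z-=.003 if z>.1245 else .001
    movel([*xy,z],q,speed=.04)
    f=ft(3)-b; l=np.linalg.norm(f[:2]); k=0
    while l>1.8 and k<3:
        xy=xy+f[:2]/l*min(.001,.0003*l); movel([*xy,z],q,speed=.04); f=ft(3)-b;l=np.linalg.norm(f[:2]);k+=1;print('   adj',np.round(xy,4),f)
    if f[2]>1.5 or l>5: print(round(z,4),np.array(read_eef_pos()),f,np.round(xy,4))
    if f[2]>5 or l>7: print('stop');break
print(read_time_s(),read_eef_pos(),read_ft_torque())
E
```

```text
[ 0.3658 -0.1917 -2.1598]
   adj [ 0.5122 -0.2164] [-0.4471  0.4553  7.4757]
0.119 [ 0.5129 -0.217   0.1199] [-0.4471  0.4553  7.4757] [ 0.5122 -0.2164]
stop
45.025 [ 0.5129 -0.217   0.1199] [ 0.1497  0.2288 -0.0448]
```

```bash
python3 - <<'E'
from h import *
np.set_printoptions(precision=4,suppress=True)
q=down(51)
movel([.5127,-.2168,.1199],q,speed=.04);print(ft())
move_gripper(.085);pause(.2);print(read_finger_gap(),ft())
movel([.5127,-.2168,.26],q,speed=.12)
w,W=snap('wrist')
move_ptp([.42,-.22,.36],q);pause(.3)
a,S=snap('side')
print([(d['at'],round(d['confidence'],2)) for d in tip_of('side','ramrod_handle')][:3],read_time_s(),ft())
o=np.hstack([cv2.resize(a[100:280,170:320],(425,510),interpolation=cv2.INTER_CUBIC),cv2.resize(w[110:260,200:310],(374,510),interpolation=cv2.INTER_CUBIC)])
cv2.imwrite('pics/n.png',o[:,:,::-1])
E
```

```text
[ 0.2671 -0.6235  1.5636]
0.08508327250522467 [-0.1544  0.1052  0.0201]
[([258.6, 171.1], 0.68), ([329.6, 195.9], 0.63), ([265.5, 141.9], 0.61)] 48.7083 [-0.0022 -0.0634  0.0992]
```

View pics/n.png

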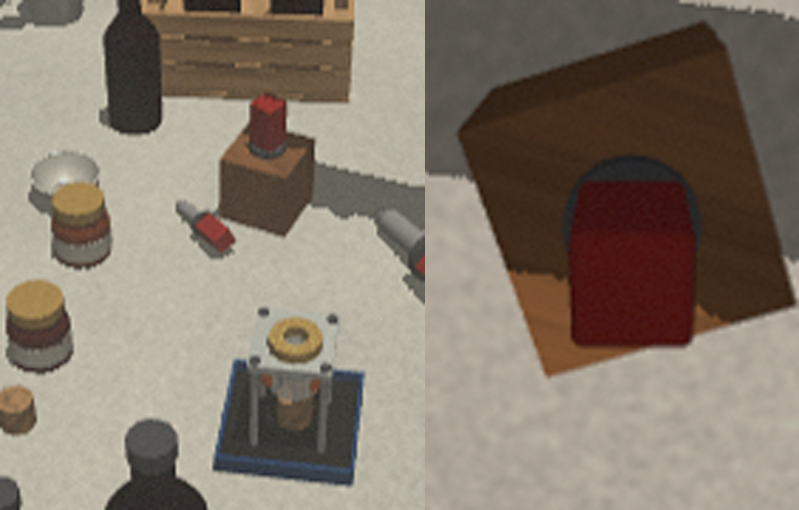

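The rod is home in the block with its collar flat (crop (268,125)), and the cork is in the tray (crop (295,410)). The jars, bowl and spare cork haven't moved, and the gripper is clear. Handing in.

```bash
python3 -c "
from bench import *
print(read_time_s(),sign_off())"
```

```text
the job is handed in; nothing more can be done
48.775 None
```

The cork is out of the barrel and in the blue tray, the ramrod is back home in its block, and I handed the job in at 48.8 s of the 72 s allowed.

- **Ramrod:** I took the middle-sized one from the block.
- **Bush:** I found the hole by eye at about (0.470, 0.124). The nose went through with at most about 1.2 N of sideways force.
- **Cork:** It took about 6 N (highest reading 6.6 N) to push. The force fell to zero at a tip height of about 73 mm, and the pictures after that show the cork standing in the tray.
- **Return:** The collar seated at the same height as at the grasp (TCP 0.1199 m both times), with about 7.5 N on contact. I then let go and moved clear, and the wrist force read zero.

**Checks that disagreed:**
- The large and small ramrods were standing on their noses in the first pictures and lying down after my first arm move. I took it that they tipped over by themselves, and did not check further. They were clear of the work.
- The image networks mixed up the ramrods in some views, so I set the pixel positions for the bush and the handle by eye.
- The syrup bottle, jars, bowl and spare cork in the last picture looked unmoved. The spoon and the second syrup bottle were not fully in that crop; the arm did not go near them.

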